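# Gauge the candle sleeves and sort them

## Task

Try both brass candle sleeves on the leaning steel gauge pin, one at a time, sliding it down the pin until it stops. If it goes fully home against the shoulder, stand it upright in the wooden tray; if it stops short, stand it upright in the round steel dish; put the first sleeve away before trying the second. Leave the other things on the bench where they are.

Things in the scene. Friction and masses are not known exactly. Their poses are not given: they have to be found in the camera images.
- pin: Steel gauge pin, fixed, leaning 35 degrees from vertical, free end up and roughly towards the robot. z runs along the pin outwards. Origin: centre of the face of the round shoulder (52 mm across) from which the pin rises, 65 mm above the table. The pin is 25 mm in diameter for 50 mm, then a cone nose narrowing to 14 mm at its end, 60 mm from the shoulder.
- pin_tip (a point): Centre of the pin's nose end, on its axis, 60 mm from the shoulder. A good sleeve slides on until its end rests on the shoulder (its middle 40 mm from the shoulder face); a tight one stops on the nose with its middle about 60 mm from the shoulder face, its end about 20 mm short of the shoulder.
- gauge: Fixed steel stand of the pin: a base plate 130 x 90 x 16 mm, its centre 20 mm from this origin on the side away from the pin's lean, and a leaning 40 mm round column under the shoulder. Origin on the table directly below the centre of the shoulder face; x points away from the lean.
- sleeve_a: Brass sleeve: a plain round tube, 36 mm outside diameter, 28 mm bore at both ends, 80 mm long, about 0.26 kg, starting upright. Both look alike outside; either may have a 12 mm wide ridge of solder inside, half way along its bore, that narrows it to 20 mm. Origin: centre of the lower end face as it stands at the start; z runs along the tube, which is the same either way up.
- sleeve_a_mid (a point): Middle of sleeve_a: on its axis, 40 mm from each end.
- sleeve_b: Brass sleeve: a plain round tube, 36 mm outside diameter, 28 mm bore at both ends, 80 mm long, about 0.26 kg, starting upright. Both look alike outside; either may have a 12 mm wide ridge of solder inside, half way along its bore, that narrows it to 20 mm. Origin: centre of the lower end face as it stands at the start; z runs along the tube, which is the same either way up.
- sleeve_b_mid (a point): Middle of sleeve_b: on its axis, 40 mm from each end.
- tray: Tray for good sleeves: shallow rectangular wooden tray, fixed, 160 (x) x 90 (y) mm outside, 22 mm high, walls and floor 5 mm thick. Room for three sleeves in a row along x. Origin: centre of its underside, on the table.
- dish: Dish for tight sleeves: round shallow steel dish, fixed, 156 mm across the rim, flat floor about 136 mm across and 4 mm thick, 24 mm high. Origin: centre of its underside, on the table.
- file_stand: Fixed file stand: wooden block 140 (x) x 36 (y) x 45 mm with a row of flat files standing up to 140 mm above the table. Origin: centre of the underside.
- jar: Bystander: black jar with a lid, 60 mm diameter, 75 mm high. Origin: centre of the underside.
- tin: Bystander: grey flux tin, 50 mm diameter, 60 mm high. Origin: centre of the underside.
- wood_block: Bystander: wooden block 50 (x) x 36 (y) x 60 mm high, standing near the sleeves. Origin: centre of the underside.
- solder_block: Bystander: grey soldering block 100 (x) x 60 (y) x 25 mm high. Origin: centre of the underside.
- pot: Bystander: low white round pot, 80 mm diameter, 45 mm high. Origin: centre of the underside.
- hammer: Bystander: hammer lying on the bench beyond the work area, along its x axis.
- brush: Bystander: brush, 180 mm long, lying along its x axis.
- burnisher: Bystander: burnisher with a handle, 170 mm long, lying along its x axis.

How it is judged:
On the way, in this order (a step that is already met when the one before it is completed fails the run):
1. one sleeve is slid down the gauge pin until it stops (((x of sleeve_a_mid in the frame of pin between -0.005 and 0.005 m and y of sleeve_a_mid in the frame of pin between -0.005 and 0.005 m and z of sleeve_a_mid in the frame of pin between 0.03 and 0.0435 m and angle between the z axis of sleeve_a and the z axis of pin, either way round below 0.12 rad) or (x of sleeve_b_mid in the frame of pin between -0.005 and 0.005 m and y of sleeve_b_mid in the frame of pin between -0.005 and 0.005 m and z of sleeve_b_mid in the frame of pin between 0.03 and 0.066 m and angle between the z axis of sleeve_b and the z axis of pin, either way round below 0.12 rad))), for 0.1 s.
2. with the first sleeve standing where it belongs, the second is slid down the pin until it stops ((((x of sleeve_a_mid in the frame of pin between -0.005 and 0.005 m and y of sleeve_a_mid in the frame of pin between -0.005 and 0.005 m and z of sleeve_a_mid in the frame of pin between 0.03 and 0.0435 m and angle between the z axis of sleeve_a and the z axis of pin, either way round below 0.12 rad) and (horizontal distance between sleeve_b_mid and dish below 0.056 m and z of sleeve_b_mid in the frame of dish between 0.038 and 0.053 m and angle between the z axis of sleeve_b and the z axis of dish, either way round below 0.1 rad)) or ((x of sleeve_b_mid in the frame of pin between -0.005 and 0.005 m and y of sleeve_b_mid in the frame of pin between -0.005 and 0.005 m and z of sleeve_b_mid in the frame of pin between 0.03 and 0.066 m and angle between the z axis of sleeve_b and the z axis of pin, either way round below 0.12 rad) and (x of sleeve_a_mid in the frame of tray between -0.065 and 0.065 m and y of sleeve_a_mid in the frame of tray between -0.03 and 0.03 m and z of sleeve_a_mid in the frame of tray between 0.038 and 0.053 m and angle between the z axis of sleeve_a and the z axis of tray, either way round below 0.1 rad)))), for 0.1 s.
At the end, for the whole second after the job is handed in: The sleeve that goes home on the pin stands in the wooden tray and the tight one stands in the round dish: upright within 0.1 rad, on the floor, inside the walls, released and at rest (under 0.03 m/s) (x of sleeve_a_mid in the frame of tray between -0.065 and 0.065 m and y of sleeve_a_mid in the frame of tray between -0.03 and 0.03 m and z of sleeve_a_mid in the frame of tray between 0.038 and 0.053 m and angle between the z axis of sleeve_a and the z axis of tray, either way round below 0.1 rad and horizontal distance between sleeve_b_mid and dish below 0.056 m and z of sleeve_b_mid in the frame of dish between 0.038 and 0.053 m and angle between the z axis of sleeve_b and the z axis of dish, either way round below 0.1 rad and linear speed of each of sleeve_a, sleeve_b below 0.03 m/s and contact force between the fingers and sleeve_a below 0.1 N and contact force between the fingers and sleeve_b below 0.1 N); the robot touches nothing.
It fails at once if a bystander is moved by more than 30 mm (distance of any of jar, tin, wood_block, solder_block, pot, hammer, brush, burnisher from where it was at the start of the episode above 0.03 m).
It also fails if it takes over 72 s, if anything falls off the work surface, if the arm or the gripper's body presses on something with over 40 N, if the wrist force passes 120 N, or if a joint passes its speed limit or range.

## Robot

A 7-joint arm with a two-finger parallel gripper is mounted at the origin on the work surface. World frame = base frame: x ahead of the robot, y to its left, z up, the work surface at z = 0. Lengths are in m, angles in rad, forces in N, time in s.
With the tool pointing down it reaches from about 0.35 to 0.9 m from the base axis. Payload 8.1 kg.
Tool frame: the origin (TCP) lies on the centre line of the jaws, within the pads' length; the fingertips stand 11 mm ahead of it and the grasp point (between the pads) lies 8 mm behind it (arm.nose_length is the distance from the TCP to the fingertips, in m); z points along the fingers, y is the line along which they close (so a half turn about z gives the same grasp; the last joint's range is limited). The gripper opens to 92 mm and grips with 3 to 60 N. Pads are 19 mm wide; open, the fingers measure 130 mm over their backs; the gripper's body (75 mm by 190 mm) begins 47 mm behind the grasp point.
Start: joints at [-0.103, 0.434, 0.025, 1.573, -0.012, 1.134, -0.075], TCP at [0.625, -0, 0.238] pointing down, gripper open.
Joint ranges: [-2.62, 2.62], [-0.44, 2.09], [-1.27, 1.32], [0.08, 2.57], [-1.32, 4.46], [0.12, 2], [-2.74, 2.74]. Speed limits (rad/s): [2.22, 2.22, 3.01, 3.01, 3.14, 3.14, 3.14].

## Interface

Orientations are given as a rotation vector (axis times angle).
In Python, from cell import arm gives the robot as it stands.
- The arm moves only by the tool jog_arm, never from a script. Its argument "moves" is a list of rows, each a list of 4 numbers: the shift along the tool's x, y, z in m, then the turn about the tool's z in rad. In form: [[tx, ty, tz, spin], ...]. A call has 1 to 20 rows; each row is the pose to reach, as a shift and turn from the pose commanded when the call began, along the tool's axes at that moment; what a row does not reach only later rows make up. A row lasts 1/8 s, in which the tool goes at most 62.5 mm and 10.7 degrees, less where a joint would pass 70% of its speed; a pose out of reach is approached as far as the arm can. A call with a gripper value outside its range is refused whole. "hand" is the finger opening in m, from 0 to 0.0918, set as the call begins (left out, the last holds). The fingers move at their own pace and stop on an object; "newtons" is the grip in N (left out, the last holds). Time passes only in rows, so rows that repeat a pose let the fingers close. It gives the time, the measured TCP pose, the force, the opening and the grip force at its end, in the units of the state.
- arm.observe(): the state, without advancing time (a new reading comes with each control period).
- arm.get_image(name): name is "scene" or "side" or "wrist"; returns a dict with "color" (420x560x3 uint8, red, green, blue), "z_map" (420x560 float32, m along the optical axis (not along the pixel's ray), 0 where there is no reading), "fx", "fy", "cx", "cy" (pixels), "k1" (the pictures are not rectified: a ray, as slopes to the right and down, at radius r is drawn at 1 + k1 r^2 times it, then the intrinsics apply), "rvec" (rotation vector, rad) and "tvec" (3), from world to camera coordinates, as OpenCV has them. Camera axes: x right, y down, z forward; pixel columns grow to the right and rows downward; lengths in m; the calibration is good to about 2 mm. A picture is of the moment at which its call begins.
- arm.sign_off(): hands the job in; it is judged then, once.
The state is a dict: "clock": time; "joints": joint angles; "dq": joint speeds; "joint_efforts": joint torques, N m; "position": TCP position; "ee_rot": TCP orientation; "force": force on the tool from outside, world axes, zero at the start; "ft_torque": the same for the moment, N m; "width": opening from 0.0 (shut) to 1.0 (fully open); "gripper_force": force on a finger pad.
Only numpy, scipy, OpenCV 4.12 (cv2) and the standard library are available. Lean on these libraries where they do the work, as an engineer would, in place of code of your own. Each camera call takes 0.05 s, during which the arm holds its last target. There are 200 camera calls.

## Working session

There is one attempt and no reset: what is moved stays moved. The work goes in short steps, Python scripts to look and compute and a tool call to move; the robot and the scene stay as the last step left them, time stands still between calls to the robot, and variables do not carry over. Pictures are saved under pics/ and viewed, at most 10 in all, crops included, and the job is handed in when it is done.

Besides the shell and the picture viewer there is one more tool, called after "Emit:" by a JSON object that holds its "name" and its "arguments", one argument or row to a line. jog_arm: Moves the arm, as the interface text tells. Its arguments: {"type":"object","properties":{"moves":{"type":"array"},"hand":{"type":"number"},"newtons":{"type":"number"}},"required":["moves"]}

```bash
ls; mkdir -p pics
cat > h.py <<'E'
import numpy as np, cv2
from cell import arm
def grab(name,save=None):
    d=arm.get_image(name)
    if save: cv2.imwrite('pics/'+save,cv2.cvtColor(d['color'],cv2.COLOR_RGB2BGR))
    return d
def cloud(d):
    """world xyz for each pixel (NaN if no depth)"""
    H,W=d['z_map'].shape
    v,u=np.mgrid[:H,:W].astype(float)
    xd=(u-d['cx'])/d['fx']; yd=(v-d['cy'])/d['fy']; x,y=xd.copy(),yd.copy()
    for _ in range(10):
        s=1+d['k1']*(x*x+y*y); x,y=xd/s,yd/s
    z=np.where(d['z_map']>0,d['z_map'],np.nan)
    P=np.dstack([x*z,y*z,z]); R=cv2.Rodrigues(np.array(d['rvec'],float))[0]
    return (P-np.array(d['tvec']).ravel())@R
E
python3 - <<'E'
from h import *
a=grab('scene','s1.png');b=grab('side','e1.png')
for n,d in(('scene',a),('side',b)):
    P=cloud(d);np.savez(f'{n}1.npz',P=P,c=d['color'])
    R=cv2.Rodrigues(np.array(d['rvec'],float))[0]; print(n,-R.T@np.array(d['tvec']).ravel(),R[2],d['k1'])
print(arm.observe(), arm.nose_length)
E
```

```text
pics
scene [ 1.33558523 -0.02316979  0.85959376] [-0.71326662  0.0049802  -0.70087511] -0.04641533318696781
side [-0.23398004  0.74120438  0.69893086] [ 0.63102503 -0.60838896 -0.48132139] -0.1085371203906659
{'clock': 0.1, 'joints': array([-0.10259199,  0.43513645,  0.02495444,  1.57399792, -0.0116231 ,
        1.1340053 , -0.07508694]), 'dq': array([ 2.33948470e-03, -3.09549594e-03, -6.21442733e-04, -1.25253902e-03,
        6.99018513e-04, -4.42520459e-04,  5.20500294e-05]), 'joint_efforts': array([ 2.76666542e-03, -6.69124532e+01,  9.87763703e-01, -3.15145969e+01,
       -6.05509384e-02,  3.73947364e-02,  1.19628339e-04]), 'position': array([ 6.24557104e-01, -3.79337577e-05,  2.37036853e-01]), 'ee_rot': array([-2.22085405e+00, -2.22072814e+00,  1.66240288e-03]), 'force': array([ 0.62316033, -0.44733683, -0.22213548]), 'ft_torque': array([-0.00792037,  0.03549828,  0.00777258]), 'gripper_force': 0.0, 'width': 1.0001140217406284} 0.011
```

View pics/s1.png

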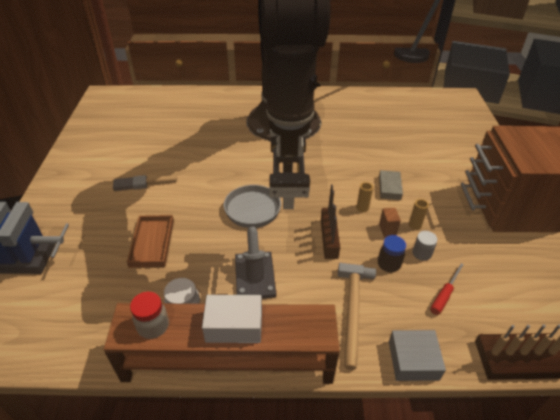

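View pics/e1.png

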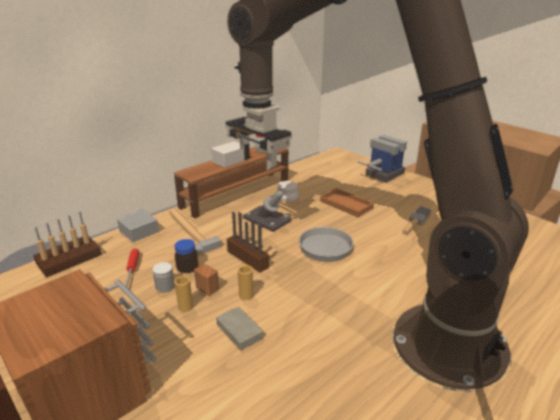

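```bash
python3 - <<'E'
import numpy as np
from scipy.optimize import least_squares
f=lambda n:(lambda z:(z['P'],z['c']))(np.load(n))
P,c=f('scene1.npz');Q,d=f('side1.npz')
def box(P,u0,u1,v0,v1):
    X=P[v0:v1,u0:u1].reshape(-1,3);return X[np.isfinite(X[:,0])]
def desc(n,X,lo,hi=1):
    X=X[(X[:,2]>lo)&(X[:,2]<hi)]
    print(n,len(X),'min',X.min(0).round(4),'max',X.max(0).round(4),'med',np.median(X,0).round(4))
    return X
print('table z',np.nanmedian(box(P,300,380,110,150)[:,2]),np.nanmedian(box(Q,300,380,280,330)[:,2]))
def cyl(n,X,r,lo,hi):
    X=X[(X[:,2]>lo)&(X[:,2]<hi)]
    s=least_squares(lambda p:np.hypot(X[:,0]-p[0],X[:,1]-p[1])-r,X[:,:2].mean(0),loss='soft_l1',f_scale=.002)
    print(n,'cyl',s.x.round(4),np.sqrt(np.mean(s.fun**2)).round(4),len(X))
for n,P_,b in(('s1 scene',P,(355,376,180,215)),('s2 scene',P,(408,430,197,233)),('s1 side',Q,(236,256,264,302)),('s2 side',Q,(173,194,276,313))):
    X=desc(n,box(P_,*b),.015,.12);cyl(n,X,.018,.02,.068)
for n,P_,b,lo in(('tray scene',P,(125,178,210,272),.012),('tray side',Q,(315,378,185,218),.012),('dish scene',P,(218,286,182,230),.012),('dish side',Q,(295,358,224,264),.012),
  ('file scene',P,(318,345,185,262),.02),('file side',Q,(222,275,208,272),.02),('wood scene',P,(380,402,205,238),.03),('wood side',Q,(194,222,262,295),.03),
  ('pin scene',P,(236,275,220,300),.03),('pin side',Q,(258,302,176,222),.03),('gaugebase',P,(234,278,240,300),.01)):
    X=desc(n,box(P_,*b),lo,.16)
    if 'dish' in n: cyl(n,X,.078,.02,.03)
E
python3 - <<'E'
import cv2
for n,(u0,u1,v0,v1) in {'s1':(190,290,170,305),'e1':(235,345,165,265)}.items():
    i=cv2.imread(f'pics/{n}.png')[v0:v1,u0:u1]
    cv2.imwrite(f'pics/c_{n}.png',cv2.resize(i,None,fx=4,fy=4,interpolation=cv2.INTER_CUBIC))
E
```

```text
table z 0.0014734889591755456 0.00018849200251313267
s1 scene 336 min [0.4149 0.1965 0.0151] max [0.4533 0.2322 0.0842] med [0.4448 0.2124 0.0602]
s1 scene cyl [0.4325 0.2146] 0.0019 197
s2 scene 390 min [0.4786 0.3258 0.0156] max [0.5844 0.362  0.0835] med [0.5095 0.3414 0.0607]
s2 scene cyl [0.5256 0.3357] 0.0143 232
s1 side 417 min [0.4094 0.13   0.0153] max [0.5    0.2325 0.0817] med [0.42   0.2207 0.0564]
s1 side cyl [0.4311 0.2132] 0.0077 249
s2 side 475 min [0.4765 0.322  0.0151] max [0.5822 0.3651 0.0834] med [0.4852 0.3506 0.0581]
s2 side cyl [0.4973 0.3459] 0.0106 284
tray scene 610 min [ 0.4834 -0.387   0.012 ] max [ 0.6481 -0.2916  0.0278] med [ 0.5807 -0.3401  0.0215]
tray side 371 min [ 0.4824 -0.3884  0.0121] max [ 0.6464 -0.2863  0.0261] med [ 0.5585 -0.331   0.0187]
dish scene 543 min [ 0.3616 -0.1646  0.0121] max [ 0.6268 -0.0128  0.1232] med [ 0.4301 -0.0891  0.0218]
dish scene cyl [ 0.4404 -0.0873] 0.0036 298
dish side 478 min [ 0.36   -0.1669  0.012 ] max [ 0.5175 -0.0093  0.0269] med [ 0.4447 -0.093   0.0198]
dish side cyl [ 0.4384 -0.0865] 0.0034 233
file scene 833 min [0.476  0.094  0.0202] max [0.6196 0.1315 0.1425] med [0.5734 0.1104 0.0481]
file side 1409 min [ 0.4148 -0.0746  0.0201] max [0.7226 0.2296 0.1421] med [0.5407 0.1154 0.0479]
wood scene 373 min [0.4914 0.2369 0.0301] max [0.6135 0.2869 0.0805] med [0.5327 0.2633 0.0596]
wood side 401 min [0.485  0.2475 0.0301] max [0.5416 0.2902 0.0633] med [0.5038 0.2748 0.0555]
pin scene 747 min [ 0.6116 -0.0995  0.03  ] max [ 0.7028 -0.0503  0.1232] med [ 0.669 -0.075  0.072]
pin side 547 min [ 0.6104 -0.2684  0.03  ] max [ 0.8399 -0.0477  0.1193] med [ 0.6659 -0.0758  0.0499]
gaugebase 1813 min [ 0.6038 -0.1229  0.0103] max [ 0.7365 -0.0224  0.103 ] med [ 0.682  -0.0709  0.0197]
```

View pics/c_s1.png

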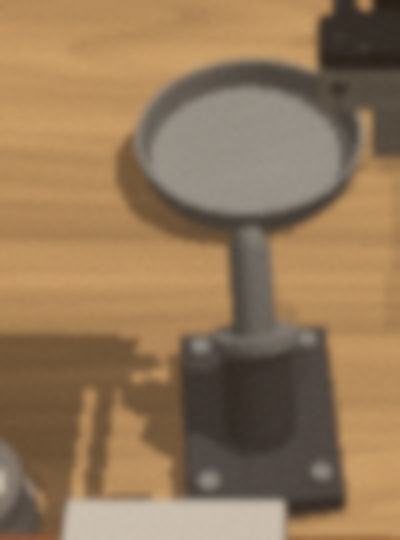

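Run:
```python
import numpy as np
from scipy.optimize import least_squares
f=lambda n:np.load(n)['P']
P=f('scene1.npz');Q=f('side1.npz')
g=lambda P,u0,u1,v0,v1:(lambda X:X[np.isfinite(X[:,0])])(P[v0:v1,u0:u1].reshape(-1,3))
A=g(P,236,280,218,300);B=g(Q,255,305,174,225)
def geo(p):
    t=np.radians(35);d=np.array([-np.sin(t)*np.cos(p[2]),-np.sin(t)*np.sin(p[2]),np.cos(t)]);return np.array([p[0],p[1],.065]),d
def fit(X,p0):
    for it in range(6):
        S,d=geo(p0);h=(X-S)@d;r=np.linalg.norm(X-S-np.outer(h,d),axis=1)
        m=(h>.006)&(h<.05)&(r<(.022 if it<2 else .017))&(r>.006); Y=X[m]
        m2=(h>-.03)&(h<-.01)&(X[:,2]>.03)&(r<.025)&(r>.014); Z=X[m2]   # column, 40mm
        def res(p):
            S,d=geo(p);o=[]
            for W,rr in((Y,.0125),(Z,.020)):
                h=(W-S)@d;o.append(np.linalg.norm(W-S-np.outer(h,d),axis=1)-rr)
            return np.concatenate(o)
        s=least_squares(res,p0,loss='soft_l1',f_scale=.002);p0=s.x
    S,d=geo(p0);print(p0.round(4),'tip',(S+.06*d).round(4),'rms',np.sqrt(np.mean(res(p0)**2)).round(4),len(Y),len(Z))
    return p0
for X in(A,B,np.vstack([A,B])):fit(X,np.array([.655,-.075,0.]))
# sleeve 2
for X in(g(P,408,430,197,233),g(Q,173,194,276,313),g(P,355,376,180,215),g(Q,236,256,264,302)):
    c=np.array([.497,.346]) if X[:,1].max()>.3 else np.array([.4325,.2146])
    X=X[(X[:,2]>.02)&(X[:,2]<.085)]
    for _ in range(4):
        Y=X[np.hypot(*(X[:,:2]-c).T)<.026];Y=Y[(np.hypot(*(Y[:,:2]-c).T)>.012)&(Y[:,2]<.075)]
        c=least_squares(lambda p:np.hypot(Y[:,0]-p[0],Y[:,1]-p[1])-.018,c,loss='soft_l1',f_scale=.002).x
    print('sleeve',c.round(4),len(Y))
# gauge base, tray orientation
import cv2
for n,X,lo,hi in(('gbase',A,.01,.022),('tray',g(P,125,178,210,272),.016,.03),('trayside',g(Q,310,385,180,222),.016,.03),('wood',g(P,380,402,205,238),.055,.065),('file',g(P,315,348,185,262),.03,.06)):
    X=X[(X[:,2]>lo)&(X[:,2]<hi)];print(n,cv2.minAreaRect(X[:,:2].astype(np.float32)))
X=g(Q,0,560,0,420);X=X[(X[:,2]>.03)&(X[:,0]>.35)&(X[:,0]<1)&(abs(X[:,1])<.5)]
```

```text
[ 0.6526 -0.0753  0.1028] tip [ 0.6184 -0.0788  0.1141] rms 0.0015 201 145
[ 0.6528 -0.0755  0.1128] tip [ 0.6186 -0.0793  0.1141] rms 0.0016 85 41
[ 0.6526 -0.0754  0.1064] tip [ 0.6184 -0.079   0.1141] rms 0.0015 286 186
sleeve [0.4967 0.345 ] 259
sleeve [0.497  0.3461] 339
sleeve [0.4326 0.2145] 242
sleeve [0.4308 0.2133] 300
gbase ((0.6136672496795654, -0.07182923704385757), (0.24812979996204376, 0.09775952994823456), 3.832170248031616)
tray ((0.565773606300354, -0.3386908769607544), (0.1625206619501114, 0.09032615274190903), 2.330718517303467)
trayside ((0.564228355884552, -0.3374674320220947), (0.16381408274173737, 0.09705863147974014), 2.1248109340667725)
wood ((0.5171627998352051, 0.2676551043987274), (0.051932450383901596, 0.036140844225883484), 2.684798240661621)
file ((0.5470830202102661, 0.11287835240364075), (0.14230890572071075, 0.036771509796381), 0.39960235357284546)
```

Emit:
{"name": "jog_arm", "arguments": {
  "moves": [
    [0.214,-0.193,0,0.18],
    [0.214,-0.193,0,0.36],
    [0.214,-0.193,0,0.55],
    [0.214,-0.193,0,0.73],
    [0.214,-0.193,0,0.92],
    [0.214,-0.193,0,1.1],
    [0.214,-0.193,0,1.28],
    [0.214,-0.193,0.03,1.465],
    [0.214,-0.193,0.06,1.465],
    [0.214,-0.193,0.06,1.465]
  ],
  "hand": 0.0918,
  "newtons": 15
}}

```text
clock: 1.35
position: [0.4305, 0.2132, 0.176]
ee_rot: [3.135, 0.167, -0.006]
force: [-0.3, -0.1, 1.2]
width: 0.998
gripper_force: 0.0
```

Emit:
{"name": "jog_arm", "arguments": {
  "moves": [
    [0.001,0,0.04,0],
    [0.001,0,0.08,0],
    [0.001,0,0.11,0],
    [0.001,0,0.122,0],
    [0.001,0,0.122,0]
  ]
}}

```text
clock: 1.98
position: [0.4333, 0.2142, 0.0561]
ee_rot: [3.137, 0.166, -0.0]
force: [0.8, -0.0, -0.4]
width: 1.004
gripper_force: 0.0
```

Emit:
{"name": "jog_arm", "arguments": {
  "moves": [
    [0,0,0,0],
    [0,0,0,0],
    [0,0,0,0],
    [0,0,0,0]
  ],
  "hand": 0.02
}}

```text
clock: 2.48
position: [0.4331, 0.2142, 0.056]
ee_rot: [-3.137, -0.166, -0.001]
force: [-0.2, -0.8, -0.4]
width: 0.613
gripper_force: 0.0
```

Emit:
{"name": "jog_arm", "arguments": {
  "moves": [
    [0,0,0,0],
    [0,0,0,0],
    [0,0,0,0],
    [0,0,0,0]
  ]
}}

```text
clock: 2.98
position: [0.433, 0.2141, 0.0557]
ee_rot: [3.137, 0.166, 0.0]
force: [-0.4, -0.1, 0.3]
width: 0.391
gripper_force: 15.0
```

Emit:
{"name": "jog_arm", "arguments": {
  "moves": [
    [0,0,-0.05,0],
    [0,0,-0.1,0],
    [0,0,-0.15,0],
    [0.01,0.02,-0.175,0],
    [0.03,0.06,-0.175,0],
    [0.055,0.11,-0.175,0],
    [0.08,0.16,-0.175,0],
    [0.105,0.21,-0.175,0],
    [0.13,0.255,-0.175,0],
    [0.15,0.29,-0.175,0],
    [0.159,0.311,-0.165,0],
    [0.159,0.311,-0.145,0],
    [0.159,0.311,-0.13,0],
    [0.159,0.311,-0.13,0],
    [0.159,0.311,-0.13,0]
  ]
}}

```text
clock: 4.85
position: [0.6242, -0.078, 0.1863]
ee_rot: [-3.137, -0.167, -0.001]
force: [0.4, -0.1, -2.4]
width: 0.39
gripper_force: 15.0
```

Run:
```python
from h import *
b=grab('side','e2.png');a=grab('scene','s2.png');w=grab('wrist','w2.png')
for n,d in(('scene',a),('side',b)): np.savez(f'{n}2.npz',P=cloud(d),c=d['color'])
i=cv2.imread('pics/e2.png')[120:270,200:350];j=cv2.imread('pics/s2.png')[150:300,180:330]
cv2.imwrite('pics/c2.png',np.hstack([cv2.resize(k,(400,400),interpolation=cv2.INTER_CUBIC) for k in(i,j)]))
s=arm.observe();print(s['position'],s['force'],s['joints'].round(2))
```

```text
[ 0.62435436 -0.0782024   0.18659037] [ 0.87122986  0.38955458 -1.11444819] [-0.16  0.49  0.3   1.65 -0.16  1.03 -1.28]
```

View pics/c2.png

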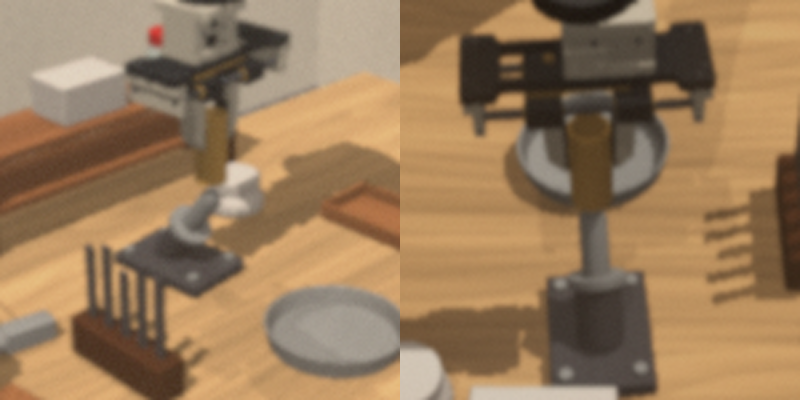

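```bash
cat >> h.py <<'E'
from scipy.optimize import least_squares
S0=np.array([.6527,-.0754,.065]);AZ=.106
D=np.array([-np.sin(.6109)*np.cos(AZ),-np.sin(.6109)*np.sin(AZ),np.cos(.6109)])
def sleeve(X,c,tilt=0.,r=.018,hl=.036):
    """fit 36 mm cylinder axis through point c (mid guess); brass-coloured points expected. returns point at mid height guess and axis"""
    p=np.array([c[0],c[1],np.tan(-tilt)*np.cos(AZ),np.tan(-tilt)*np.sin(AZ)])
    def dist(p,X):
        a=np.array([p[2],p[3],1]);a/=np.linalg.norm(a);V=X-[p[0],p[1],c[2]];h=V@a
        return np.linalg.norm(V-np.outer(h,a),axis=1),h,a
    for lim in(.03,.026,.023,.022,.022):
        d,h,a=dist(p,X);Y=X[(d<lim)&(d>.012)&(abs(h)<hl)]
        p=least_squares(lambda q:dist(q,Y)[0]-r,p,loss='soft_l1',f_scale=.002).x
    d,h,a=dist(p,X);Y=X[(abs(d-r)<.004)&(abs(h)<.06)]
    hh=dist(p,Y)[1]
    return np.array([p[0],p[1],c[2]]),dist(p,Y)[2],len(Y),np.percentile(hh,[1,99])
def brass(P,c):
    c=c.astype(float);m=(c[...,0]>c[...,2]*1.7)&(c[...,0]<175)&np.isfinite(P[...,0])
    return P[m]
def inpin(x):
    ex=np.array([np.cos(AZ)*np.cos(.6109),np.sin(AZ)*np.cos(.6109),np.sin(.6109)]);V=x-S0
    return np.array([V@ex,V@np.cross(D,ex),V@D])
E
python3 - <<'E'
from h import *
T=S0+.06*D
out=[]
for n in('scene','side'):
    z=np.load(n+'2.npz');X=brass(z['P'],z['c']);X=X[np.linalg.norm(X-[.624,-.078,.16],axis=1)<.06]
    print(n,len(X));c,a,k,e=sleeve(X,np.array([.624,-.078,.16]));print(c.round(4),a.round(3),k,e.round(3),'off tip in lean plane',(c-T)[:2]@[np.cos(AZ),np.sin(AZ)],'across',(c-T)[:2]@[-np.sin(AZ),np.cos(AZ)], 'bottom z',c[2]+e[0])
E
```

```text
scene 547
[ 0.6221 -0.0777  0.16  ] [0.02  0.004 1.   ] 504 [-0.025  0.055] off tip in lean plane 0.0037298334756154894 across 0.0009383561954723649 bottom z 0.13528470098799814
side 268
[ 0.6233 -0.0782  0.16  ] [-0.004  0.001  1.   ] 238 [-0.027  0.051] off tip in lean plane 0.00484221404927759 across 0.0003628304748594199 bottom z 0.1327877511656087
```

Emit:
{"name": "jog_arm", "arguments": {
  "moves": [
    [0.002,0,0.01,0],
    [0.002,0,0.02,0],
    [0.002,0,0.023,0],
    [-0.003,0,0.024,0],
    [-0.008,0,0.0255,0],
    [-0.013,0,0.027,0],
    [-0.019,0,0.029,0],
    [-0.022,0,0.032,0],
    [-0.026,0,0.0345,0],
    [-0.03,0,0.0375,0],
    [-0.033,0,0.0405,0],
    [-0.033,0,0.0405,0]
  ],
  "newtons": 6
}}

```text
clock: 6.5
position: [0.5906, -0.0818, 0.1449]
ee_rot: [-3.137, -0.166, 0.002]
force: [1.0, -0.3, -1.9]
width: 0.378
gripper_force: 6.0
```

```bash
cat >> h.py <<'E'
def look(k,cen,tilt):
    ims=[]
    for n,(u,v) in(('side',(275,195)),('scene',(255,225))):
        d=grab(n);P=cloud(d);np.savez(f'{n}{k}.npz',P=P,c=d['color'])
        ims.append(cv2.resize(d['color'][v-70:v+70,u-70:u+70,::-1],(400,400),interpolation=cv2.INTER_CUBIC))
        X=brass(P,d['color']);X=X[np.linalg.norm(X-cen,axis=1)<.06]
        if len(X)<40: print(n,'few',len(X));continue
        c,a,m,e=sleeve(X,np.array(cen),tilt);ends=[c+t*a for t in e]
        print(n,'n',m,'tilt deg',np.degrees(np.arccos(a[2])).round(1),'vs pin',np.degrees(np.arccos(a@D)).round(1),'ends in pin frame',inpin(ends[0]).round(4),inpin(ends[1]).round(4))
    cv2.imwrite(f'pics/c{k}.png',np.hstack(ims));s=arm.observe();print(s['position'].round(4),s['force'].round(1),s['width'],s['clock'])
E
python3 -c "
from h import *
look(3,S0+.085*D,.6)"
```

```text
side n 194 tilt deg 35.0 vs pin 3.9 ends in pin frame [-0.0013 -0.0006  0.0457] [-0.0011  0.0048  0.1245]
scene n 529 tilt deg 36.1 vs pin 1.2 ends in pin frame [-0.0012  0.0005  0.0455] [-0.0027  0.001   0.1231]
[ 0.5907 -0.0817  0.145 ] [-1.5 -0.6 -3.1] 0.3784024087655495 6.6
```

View pics/c3.png

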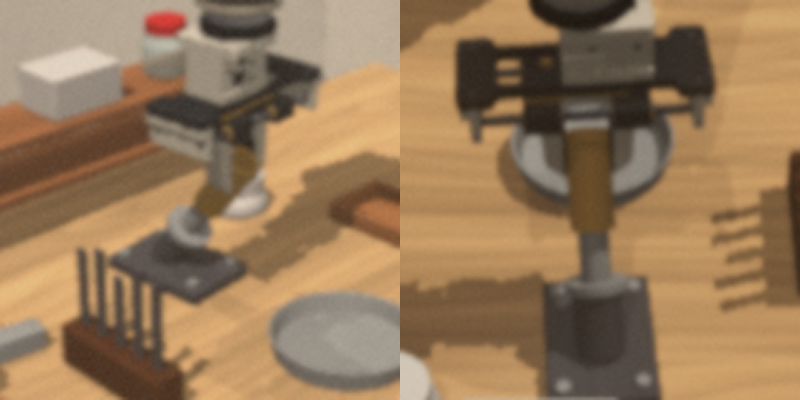

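Emit:
{"name": "jog_arm", "arguments": {
  "moves": [
    [0.004,0,0.006,0],
    [0.008,0,0.0115,0],
    [0.012,0,0.017,0],
    [0.014,0,0.02,0],
    [0.016,0,0.023,0],
    [0.017,0,0.0245,0],
    [0.017,0,0.0245,0]
  ]
}}

```text
clock: 7.48
position: [0.6082, -0.0802, 0.1212]
ee_rot: [-3.137, -0.166, -0.0]
force: [-1.8, 0.2, 4.3]
width: 0.374
gripper_force: 6.0
```

```bash
python3 -c "
from h import *
look(4,S0+.055*D,.61)"
```

```text
side n 172 tilt deg 37.1 vs pin 5.2 ends in pin frame [ 0.0015 -0.001   0.0229] [-0.001   0.0059  0.1025]
scene n 540 tilt deg 38.5 vs pin 3.5 ends in pin frame [0.0018 0.0006 0.0227] [-0.0029  0.0006  0.1006]
[ 0.6081 -0.0802  0.1211] [-2.8  1.   5.8] 0.37887536732802163 7.575
```

Emit:
{"name": "jog_arm", "arguments": {
  "moves": [
    [0,0,0,0],
    [0.001,0,0,0],
    [0.0025,0,0.002,0],
    [0.004,0,0.004,0],
    [0.005,0,0.0055,0],
    [0.005,0,0.0055,0]
  ],
  "newtons": 20
}}

```text
clock: 8.32
position: [0.6121, -0.0798, 0.1172]
ee_rot: [-3.137, -0.165, 0.001]
force: [-13.9, 0.8, 25.0]
width: 0.375
gripper_force: 20.0
```

```bash
python3 -c "
from h import *
look(5,S0+.055*D,.61)"
```

```text
side n 168 tilt deg 37.0 vs pin 5.0 ends in pin frame [ 0.0015 -0.0011  0.0227] [-0.001   0.0053  0.1007]
scene n 500 tilt deg 38.8 vs pin 3.8 ends in pin frame [0.0017 0.0005 0.0222] [-0.0032  0.0005  0.0949]
[ 0.6121 -0.0799  0.1171] [-13.    1.1  23.3] 0.373052732877285 8.425
```

Emit:
{"name": "jog_arm", "arguments": {
  "moves": [
    [0,0,0,0],
    [0,0,0,0],
    [-0.003,0,-0.004,0],
    [-0.006,0,-0.009,0],
    [-0.01,0,-0.014,0],
    [-0.01,0,-0.014,0]
  ],
  "hand": 0.06
}}

```text
clock: 9.18
position: [0.6031, -0.0808, 0.1299]
ee_rot: [3.137, 0.166, 0.001]
force: [-0.3, 0.6, -0.1]
width: 0.655
gripper_force: 0.0
```

Emit:
{"name": "jog_arm", "arguments": {
  "moves": [
    [0,0,0,0],
    [0,0,0,0],
    [0,0,0,0],
    [0,0,0,0],
    [0,0,0,0],
    [0,0,0,0]
  ],
  "hand": 0.02,
  "newtons": 8
}}

```text
clock: 9.93
position: [0.603, -0.0807, 0.1292]
ee_rot: [3.137, 0.166, -0.0]
force: [-0.0, -0.1, 0.3]
width: 0.379
gripper_force: 8.0
```

```bash
python3 -c "
from h import *
look(6,S0+.055*D,.61)
s=arm.observe();print(s['gripper_force'],inpin(s['position']+[0,0,.008]))"
```

```text
side n 183 tilt deg 35.6 vs pin 5.5 ends in pin frame [ 0.0006 -0.0013  0.0252] [0.0003 0.0061 0.1022]
scene n 540 tilt deg 38.7 vs pin 3.8 ends in pin frame [0.0018 0.0002 0.0229] [-0.0033  0.001   0.1007]
[ 0.603  -0.0807  0.1292] [ 0.3 -0.9 -0.2] 0.3732010805731773 10.025
7.998104491525737 [4.59916183e-04 1.37526376e-05 8.77731945e-02]
```

Emit:
{"name": "jog_arm", "arguments": {
  "moves": [
    [-0.004,0,-0.006,0],
    [-0.009,0,-0.0125,0],
    [-0.013,0,-0.0185,0],
    [-0.01,0,-0.022,0],
    [-0.0065,0,-0.025,0],
    [-0.002,0,-0.0275,0],
    [0.0025,0,-0.03,0],
    [0.008,0,-0.032,0],
    [0.0135,0,-0.0335,0],
    [0.0195,0,-0.0335,0],
    [0.0255,0,-0.0335,0],
    [0.0265,0,-0.0335,0],
    [0.0265,0,-0.0335,0]
  ]
}}

```text
clock: 11.65
position: [0.6279, -0.078, 0.1625]
ee_rot: [-3.137, -0.165, 0.005]
force: [-9.0, -1.1, 1.4]
width: 0.377
gripper_force: 8.0
```

```bash
python3 -c "
from h import *
look(7,np.array([.627,-.078,.148]),0)"
```

```text
side n 254 tilt deg 3.6 vs pin 33.2 ends in pin frame [ 0.0002 -0.0013  0.0445] [0.0439 0.0029 0.1116]
scene n 498 tilt deg 0.6 vs pin 34.5 ends in pin frame [-0.0021  0.0007  0.0453] [0.045  0.0004 0.1139]
[ 0.6279 -0.0781  0.1625] [-8.4 -0.   2. ] 0.3801434673636113 11.75
```

Emit:
{"name": "jog_arm", "arguments": {
  "moves": [
    [-0.003,0,-0.005,0],
    [-0.003,0,-0.02,0],
    [-0.003,0,-0.035,0],
    [-0.02,-0.001,-0.035,0],
    [-0.05,-0.003,-0.035,0],
    [-0.085,-0.005,-0.035,0],
    [-0.12,-0.007,-0.03,0],
    [-0.15,-0.009,-0.01,0],
    [-0.175,-0.01,0.02,0],
    [-0.188,-0.0105,0.05,0],
    [-0.188,-0.0105,0.075,0],
    [-0.188,-0.0105,0.088,0],
    [-0.188,-0.0105,0.093,0],
    [-0.188,-0.0105,0.093,0]
  ],
  "newtons": 15
}}

```text
clock: 13.5
position: [0.4421, -0.0873, 0.0702]
ee_rot: [3.137, 0.166, 0.001]
force: [-0.6, -0.6, -1.3]
width: 0.378
gripper_force: 15.0
```

```bash
python3 -c "
from h import *
look(8,np.array([.4395,-.087,.045]),0)
for n in('scene','side'):
    z=np.load(n+'8.npz');X=brass(z['P'],z['c']);X=X[np.linalg.norm(X-[.4395,-.087,.045],axis=1)<.06]
    c,a,m,e=sleeve(X,np.array([.4395,-.087,.045]));print(c.round(4),a.round(3),'bottom/top z',(c[2]+e*a[2]).round(4))"
```

```text
side n 259 tilt deg 2.6 vs pin 33.2 ends in pin frame [-0.2037  0.01    0.0775] [-0.1616  0.0126  0.1418]
scene n 332 tilt deg 0.8 vs pin 34.2 ends in pin frame [-0.2048  0.011   0.0793] [-0.1603  0.0108  0.1448]
[ 0.4421 -0.0873  0.0704] [ 0.5  0.9 -1.8] 0.3736092645135588 13.6
[ 0.439  -0.0871  0.045 ] [-0.014 -0.004  1.   ] bottom/top z [0.0124 0.0917]
[ 0.4403 -0.0868  0.045 ] [-0.035  0.03   0.999] bottom/top z [0.0116 0.0885]
```

Emit:
{"name": "jog_arm", "arguments": {
  "moves": [
    [0,0,0.004,0],
    [0,0,0.007,0],
    [0,0,0.009,0],
    [0,0,0.0095,0],
    [0,0,0.0095,0]
  ],
  "newtons": 6
}}

```text
clock: 14.22
position: [0.4434, -0.0872, 0.0612]
ee_rot: [3.137, 0.166, 0.006]
force: [1.1, 1.9, 5.4]
width: 0.376
gripper_force: 6.0
```

Contact with the floor (5 N up). Release and rise.

Emit:
{"name": "jog_arm", "arguments": {
  "moves": [
    [0,0,0,0],
    [0,0,0,0],
    [0,0,0,0],
    [0,0,0,0],
    [0,0,-0.02,0],
    [0,0,-0.06,0],
    [0,0,-0.11,0],
    [0,0,-0.16,0],
    [0,0,-0.17,0],
    [0,0,-0.17,0]
  ],
  "hand": 0.0918
}}

```text
clock: 15.48
position: [0.4414, -0.0871, 0.2303]
ee_rot: [-3.137, -0.166, -0.002]
force: [-1.0, 0.8, -0.8]
width: 1.001
gripper_force: 0.0
```

```bash
python3 -c "
from h import *
look(9,np.array([.4395,-.087,.045]),0)
d=grab('scene','s9.png')
for n in('scene','side'):
    z=np.load(n+'9.npz');X=brass(z['P'],z['c']);X=X[np.linalg.norm(X-[.4395,-.087,.045],axis=1)<.06]
    c,a,m,e=sleeve(X,np.array([.4395,-.087,.045]));print(c.round(4),a.round(3),'bottom/top z',(c[2]+e*a[2]).round(4))
    if n=='side':i=z['c'][180:320,220:420,::-1]
d=d['color'][160:300,180:380,::-1]
cv2.imwrite('pics/c9.png',np.hstack([cv2.resize(k,(400,280),interpolation=cv2.INTER_CUBIC) for k in(i,d)]))"
```

```text
side n 295 tilt deg 1.1 vs pin 34.4 ends in pin frame [-0.2049  0.0103  0.0744] [-0.1622  0.0115  0.1368]
scene n 324 tilt deg 1.8 vs pin 36.7 ends in pin frame [-0.205   0.0112  0.0778] [-0.1587  0.0105  0.1397]
[ 0.4405 -0.0871  0.2289] [-1.7  0.2 -1.1] 1.0011580914308558 15.575
[ 0.4412 -0.087   0.045 ] [ 0.031 -0.005  1.   ] bottom/top z [0.0112 0.0884]
[ 0.4418 -0.0869  0.045 ] [-0.012  0.015  1.   ] bottom/top z [0.0085 0.084 ]
```

View pics/c9.png

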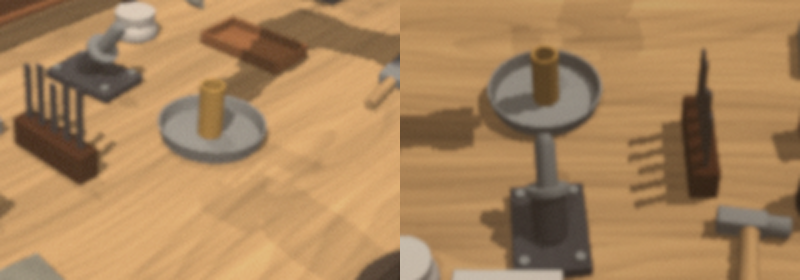

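Emit:
{"name": "jog_arm", "arguments": {
  "moves": [
    [0.01,-0.04,0,0],
    [0.025,-0.1,0,0],
    [0.04,-0.16,0,0],
    [0.055,-0.22,0,0],
    [0.07,-0.28,0,0],
    [0.082,-0.34,0,0],
    [0.094,-0.39,0,0],
    [0.101,-0.424,0,0],
    [0.101,-0.424,0.03,0],
    [0.101,-0.424,0.06,0],
    [0.101,-0.424,0.06,0]
  ],
  "hand": 0.06,
  "newtons": 15
}}

```text
clock: 17.0
position: [0.4952, 0.3436, 0.1666]
ee_rot: [3.133, 0.166, -0.009]
force: [-1.0, -0.4, 0.5]
width: 0.654
gripper_force: 0.0
```

```bash
python3 -c "
from h import *
s=arm.observe();R=cv2.Rodrigues(s['ee_rot'])[0]
print(s['position'],s['width'],s['joints'].round(2),'shift',R.T@(np.array([.4968,.3455,.0555])-s['position']))"
```

```text
[0.49517252 0.34359438 0.1665728 ] 0.6535535564797815 [-0.77  0.47  0.1   1.72 -0.06  0.97 -2.11] shift [ 0.00248994 -0.00217565  0.11105185]
```

Emit:
{"name": "jog_arm", "arguments": {
  "moves": [
    [0.001,-0.001,0.04,0],
    [0.001,-0.001,0.08,0],
    [0.001,-0.001,0.1,0],
    [0.001,-0.001,0.111,0],
    [0.001,-0.001,0.111,0]
  ]
}}

```text
clock: 17.62
position: [0.4981, 0.3461, 0.0593]
ee_rot: [3.137, 0.166, -0.001]
force: [-0.1, -0.4, 0.2]
width: 0.655
gripper_force: 0.0
```

Emit:
{"name": "jog_arm", "arguments": {
  "moves": [
    [0,0,0,0],
    [0,0,0,0],
    [0,0,0,0],
    [0,0,0,0],
    [0,0,0,0],
    [0,0,0,0]
  ],
  "hand": 0.02
}}

```text
clock: 18.38
position: [0.4983, 0.3463, 0.0599]
ee_rot: [-3.137, -0.166, -0.001]
force: [-0.9, -1.5, 5.9]
width: 0.397
gripper_force: 15.0
```

Emit:
{"name": "jog_arm", "arguments": {
  "moves": [
    [0,0,-0.04,0],
    [0,0,-0.09,0],
    [0,0,-0.14,0],
    [0.003,0.015,-0.178,0],
    [0.01,0.05,-0.178,0],
    [0.02,0.105,-0.178,0],
    [0.03,0.16,-0.178,0],
    [0.04,0.215,-0.178,0],
    [0.05,0.27,-0.178,0],
    [0.06,0.325,-0.178,0],
    [0.07,0.375,-0.178,0],
    [0.078,0.415,-0.175,0],
    [0.0805,0.4355,-0.165,0],
    [0.0805,0.4355,-0.145,0],
    [0.0805,0.4355,-0.13,0],
    [0.0805,0.4355,-0.126,0],
    [0.0805,0.4355,-0.126,0]
  ]
}}

```text
clock: 20.5
position: [0.6239, -0.0776, 0.1852]
ee_rot: [-3.137, -0.168, 0.001]
force: [-0.5, 1.1, -1.8]
width: 0.394
gripper_force: 15.0
```

```bash
cat >> h.py <<'E'
def where(k,cen):
    T=S0+.06*D
    for n in('scene','side'):
        z=np.load(f'{n}{k}.npz');X=brass(z['P'],z['c']);X=X[np.linalg.norm(X-cen,axis=1)<.06]
        c,a,m,e=sleeve(X,np.array(cen));print(n,c.round(4),a.round(3),'bottom/top z',(c[2]+e*a[2]).round(4),'off tip',((c-T)[:2]@[np.cos(AZ),np.sin(AZ)]).round(4),((c-T)[:2]@[-np.sin(AZ),np.cos(AZ)]).round(4))
E
python3 -c "
from h import *
c=np.array([.624,-.078,.16]);look(10,c,0);where(10,c)"
```

```text
side n 249 tilt deg 1.2 vs pin 34.0 ends in pin frame [0.0119 0.0006 0.0672] [0.0564 0.0013 0.1333]
scene n 525 tilt deg 1.7 vs pin 36.7 ends in pin frame [0.0112 0.0012 0.0704] [0.0597 0.0008 0.1356]
[ 0.6243 -0.078   0.1859] [ 0.5 -0.1 -2.3] 0.3987385670143391 20.6
scene [ 0.6224 -0.0776  0.16  ] [ 0.029 -0.002  1.   ] bottom/top z [0.1291 0.2103] off tip 0.0041 0.001
side [ 0.6234 -0.0776  0.16  ] [-0.019  0.008  1.   ] bottom/top z [0.1269 0.2065] off tip 0.005 0.0009
```

Emit:
{"name": "jog_arm", "arguments": {
  "moves": [
    [0.002,0,0.009,0],
    [0.002,0,0.017,0],
    [0.002,0,0.019,0],
    [-0.003,0,0.02,0],
    [-0.0085,0,0.0215,0],
    [-0.014,0,0.0235,0],
    [-0.0195,0,0.0255,0],
    [-0.024,0,0.0285,0],
    [-0.028,0,0.031,0],
    [-0.0315,0,0.034,0],
    [-0.035,0,0.0375,0],
    [-0.035,0,0.0375,0]
  ],
  "newtons": 6
}}

```text
clock: 22.1
position: [0.5888, -0.0821, 0.1474]
ee_rot: [-3.137, -0.166, 0.001]
force: [0.6, -1.5, -1.5]
width: 0.402
gripper_force: 6.0
```

```bash
python3 -c "
from h import *
look(11,S0+.085*D,.6)"
```

```text
side n 193 tilt deg 35.6 vs pin 4.5 ends in pin frame [-0.0017 -0.0014  0.045 ] [-0.0022  0.0047  0.1231]
scene n 552 tilt deg 36.4 vs pin 1.5 ends in pin frame [-0.0016  0.0003  0.0452] [-0.0036  0.0009  0.1244]
[ 0.589  -0.0821  0.1476] [ 0.3 -0.7 -2.2] 0.39907513785867466 22.2
```

Emit:
{"name": "jog_arm", "arguments": {
  "moves": [
    [0.004,0,0.005,0],
    [0.008,0,0.0105,0],
    [0.012,0,0.016,0],
    [0.016,0,0.022,0],
    [0.0195,0,0.027,0],
    [0.023,0,0.032,0],
    [0.026,0,0.0365,0],
    [0.0275,0,0.0385,0],
    [0.0275,0,0.0385,0],
    [0.0275,0,0.0385,0]
  ],
  "newtons": 10
}}

```text
clock: 23.45
position: [0.6165, -0.0794, 0.1102]
ee_rot: [-3.137, -0.165, -0.001]
force: [-4.2, 0.4, 9.0]
width: 0.397
gripper_force: 10.0
```

```bash
python3 -c "
from h import *
look(12,S0+.04*D,.61)
s=arm.observe();print(inpin(s['position']+[0,0,.008]))"
```

```text
side n 177 tilt deg 33.7 vs pin 6.3 ends in pin frame [-0.0013 -0.0019  0.0078] [0.001  0.006  0.0818]
scene n 550 tilt deg 35.3 vs pin 0.4 ends in pin frame [-0.0012  0.      0.0043] [-0.0015  0.0005  0.0826]
[ 0.6166 -0.0794  0.1102] [-3.7 -0.4  8.4] 0.3965404143756354 23.55
[ 0.00070632 -0.00015571  0.06440495]
```

View pics/c12.png

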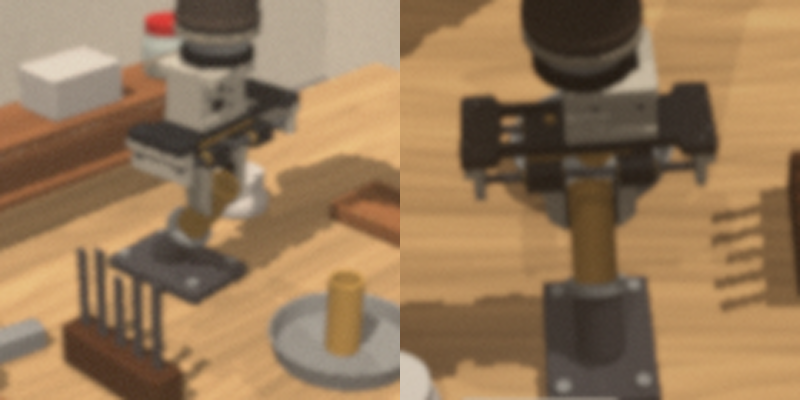

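Emit:
{"name": "jog_arm", "arguments": {
  "moves": [
    [0,0,0,0],
    [0.001,0,0.0015,0],
    [0.002,0,0.003,0],
    [0.002,0,0.003,0]
  ],
  "newtons": 20
}}

```text
clock: 24.05
position: [0.6181, -0.0793, 0.1088]
ee_rot: [-3.137, -0.165, -0.001]
force: [-12.0, 0.5, 26.1]
width: 0.395
gripper_force: 20.0
```

```bash
python3 -c "
from h import *
look(13,S0+.04*D,.61)
s=arm.observe();print(inpin(s['position']+[0,0,.008]))"
```

```text
side n 174 tilt deg 32.8 vs pin 6.2 ends in pin frame [-0.0014 -0.0017  0.0077] [0.0021 0.0058 0.0836]
scene n 551 tilt deg 34.9 vs pin 0.5 ends in pin frame [-0.0008 -0.0002  0.0039] [-0.0007  0.0005  0.0825]
[ 0.6181 -0.0793  0.1088] [-12.    0.8  24.9] 0.39438863880421526 24.15
[ 0.00120421 -0.00021489  0.06239793]
```

Emit:
{"name": "jog_arm", "arguments": {
  "moves": [
    [-0.004,0,-0.005,0],
    [-0.0085,0,-0.011,0],
    [-0.013,0,-0.0175,0],
    [-0.0175,0,-0.0235,0],
    [-0.022,0,-0.0295,0],
    [-0.027,0,-0.036,0],
    [-0.0235,0,-0.0395,0],
    [-0.02,0,-0.0425,0],
    [-0.0155,0,-0.0455,0],
    [-0.0115,0,-0.0475,0],
    [-0.006,0,-0.0495,0],
    [-0.001,0,-0.051,0],
    [0.0055,0,-0.0515,0],
    [0.0115,0,-0.0515,0],
    [0.0125,0,-0.0515,0],
    [0.0125,0,-0.0515,0]
  ],
  "newtons": 8
}}

```text
clock: 26.15
position: [0.6293, -0.0778, 0.1576]
ee_rot: [-3.137, -0.165, 0.006]
force: [-8.6, 0.5, 2.1]
width: 0.387
gripper_force: 7.9
```

```bash
python3 -c "
from h import *
c=np.array([.627,-.078,.148]);look(14,c,0);where(14,c)"
```

```text
side n 241 tilt deg 3.9 vs pin 34.6 ends in pin frame [ 0.0005 -0.0016  0.0454] [0.045  0.0038 0.1103]
scene n 501 tilt deg 0.1 vs pin 35.1 ends in pin frame [-0.0018  0.0005  0.0455] [0.0458 0.0006 0.1132]
[ 0.6293 -0.0778  0.1576] [-9.2  0.2  1.2] 0.3922947314554907 26.25
scene [ 0.6253 -0.0777  0.148 ] [0.002 0.001 1.   ] bottom/top z [0.1012 0.184 ] off tip 0.007 0.0006
side [ 0.6266 -0.0766  0.148 ] [-0.017  0.066  0.998] bottom/top z [0.1025 0.1811] off tip 0.0083 0.0015
```

Emit:
{"name": "jog_arm", "arguments": {
  "moves": [
    [-0.003,0,-0.008,0],
    [-0.003,0,-0.025,0],
    [-0.003,0,-0.04,0],
    [-0.01,0.02,-0.04,0],
    [-0.025,0.06,-0.04,0],
    [-0.04,0.105,-0.04,0],
    [-0.056,0.15,-0.04,0],
    [-0.072,0.195,-0.035,0],
    [-0.085,0.23,-0.015,0],
    [-0.091,0.252,0.015,0],
    [-0.091,0.252,0.045,0],
    [-0.091,0.252,0.07,0],
    [-0.091,0.252,0.085,0],
    [-0.091,0.252,0.088,0],
    [-0.091,0.252,0.088,0]
  ],
  "newtons": 15
}}

```text
clock: 28.12
position: [0.5673, -0.3384, 0.0705]
ee_rot: [3.137, 0.166, 0.001]
force: [0.7, -0.3, -3.2]
width: 0.38
gripper_force: 14.9
```

```bash
python3 -c "
from h import *
d=grab('side','e15.png');e=grab('scene','s15.png')
s=arm.observe();print(s['position'])
X=cloud(e);m=(X[...,2]>.03)&(np.hypot(X[...,0]-.565,X[...,1]+.338)<.03)&(X[...,2]<.085);Y=X[m]
print(len(Y));c,a,n,h=sleeve(Y,np.array([.565,-.338,.05]));print(c,a,h)
cv2.imwrite('pics/c15.png',np.hstack([cv2.resize(k[...,::-1],(400,400),interpolation=cv2.INTER_CUBIC) for k in(d['color'][120:260,280:420],e['color'][170:310,90:230])]))"
```

```text
[ 0.56767474 -0.3382638   0.07088241]
322
[ 0.56399137 -0.33953039  0.05      ] [-0.00163342  0.02873325  0.99958578] [-0.01925874  0.03448625]
```

View pics/c15.png

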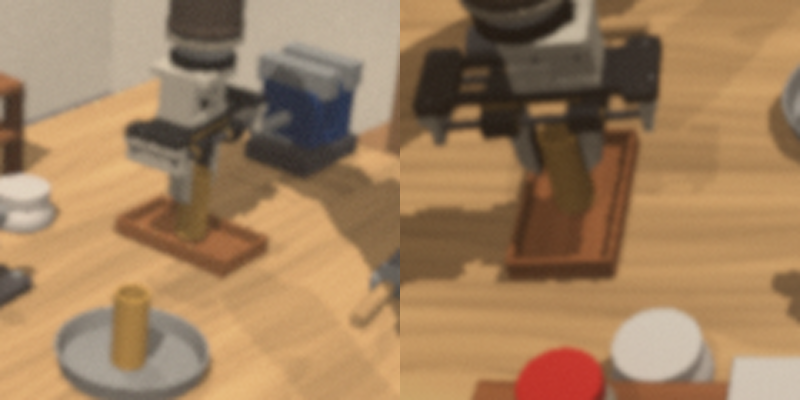

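Emit:
{"name": "jog_arm", "arguments": {
  "moves": [
    [0,0,0.005,0],
    [0,0,0.009,0],
    [0,0,0.011,0],
    [0,0,0.012,0],
    [0,0,0.012,0]
  ],
  "newtons": 6
}}

```text
clock: 28.85
position: [0.5688, -0.338, 0.0593]
ee_rot: [3.136, 0.167, 0.006]
force: [1.1, 0.7, 6.6]
width: 0.391
gripper_force: 6.0
```

Emit:
{"name": "jog_arm", "arguments": {
  "moves": [
    [0,0,0,0],
    [0,0,0,0],
    [0,0,0,0],
    [0,0,0,0],
    [0,0,-0.02,0],
    [0,0,-0.06,0],
    [0,0,-0.11,0],
    [0,0,-0.16,0],
    [0,0,-0.17,0],
    [0,0,-0.17,0]
  ],
  "hand": 0.0918
}}

```text
clock: 30.1
position: [0.5673, -0.338, 0.2293]
ee_rot: [3.136, 0.166, 0.003]
force: [-0.2, 1.0, -1.0]
width: 1.004
gripper_force: 0.0
```

```bash
python3 -c "
from h import *
e=grab('scene','s16.png');X=cloud(e)
for q in([.565,-.338],[.4405,-.087]):
    m=(X[...,2]>.03)&(np.hypot(X[...,0]-q[0],X[...,1]-q[1])<.03)&(X[...,2]<.1);Y=X[m]
    c,a,n,h=sleeve(Y,np.array([*q,.05]));print(c.round(4),a.round(3),h.round(3),n,Y[:,2].max())
s=arm.observe();print(s['clock'],s['position'])"
```

```text
[ 0.5651 -0.3391  0.05  ] [0.041 0.031 0.999] [-0.018  0.04 ] 355 0.09046349658956945
[ 0.4411 -0.0867  0.05  ] [ 0.064 -0.011  0.998] [-0.018  0.039] 271 0.08986940535491343
30.15 [ 0.56674034 -0.33763667  0.22773469]
```

View pics/s16.png

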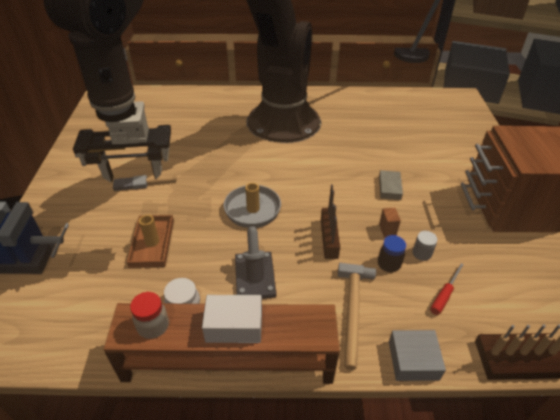

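The final picture shows one sleeve standing in the tray at (148,230) and one in the dish at (253,198). The arm is clear and the bystanders are where they started.

```bash
python3 -c "
from cell import arm
print(arm.sign_off())"
```

```text
the job is handed in; nothing more can be done
None
```

I tried both sleeves on the pin and handed the job in at about 30 s: the first stopped short and stands in the steel dish, the second went fully home and stands in the wooden tray; no result came back.

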